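# Pack the narrow brass blank flush in the engraving fixture

## Task

Two brass blanks lie loose in the two bays of the engraving fixture, and only the narrower one leaves a gap behind it wide enough for the aluminium packing block. Slide the block upright down into that gap until its foot is at the bay's floor, then push the blank with it until the blank is square and flush against the stop bar. Finish holding: keep the block gripped and firmly pressing the blank against the bar, and leave the wide blank and the other things on the bench where they are.

Things in the scene. Friction and masses are not known exactly. Their poses are not given: they have to be found in the camera images.
- fixture: Fixed dark steel two-bay fixture, 100 (x) by 170 (y) by 20 mm high; origin at the centre of its underside, z up. Two equal open-topped bays, each 70 mm in x (from x = -35 to +35 mm) by 68 mm in y, centred at y = +39 and y = -39 mm, parted by a 10 mm wall. Bay floor 10 mm above the bench, wall tops 20 mm above the bench. Its +x side (away from the robot, give or take its yaw of up to 0.3 rad) is the stop bar, its -x wall is plain. It is fast to the bench.
- stop_bar: Bright steel bar 15 by 170 by 10 mm, fast along the fixture's +x side; origin at the middle of its lower edge on the face that looks into the bays (fixture x = +35 mm, 10 mm above the bench), same axes as the fixture. Push the narrow blank in +x against this face; a firm press is 10 N or more, 1 to 3 N goes into friction.
- narrow_blank: Loose brass plate 42 mm (x) by 60 mm (y) by 8 mm thick, about 0.17 kg, lying on the floor of either bay; origin on its underside at the middle of its front edge (the long edge next to the stop bar); its body reaches from x = -42 mm to 0, x pointing to the stop bar. Starts 3 to 6 mm short of the bar and up to 0.05 rad askew, so the gap behind it (to the fixture's -x wall) is about 22 to 25 mm.
- wide_blank: Loose brass plate 62 mm (x) by 60 mm (y) by 8 mm thick, in the other bay; origin on its underside at the middle of its front edge, as for the narrow one. The gap behind it is only 2 to 5 mm. Leave it alone.
- packing_block: Loose aluminium packing block, about 0.12 kg, an upside-down T standing upright on the bench: foot bar 14 mm (x, thickness) by 50 mm (y) by 16 mm high, above it an upright grip 14 mm thick by 30 mm (y) up to 50 mm height. Origin at the centre of its underside, z up. Same front and back. Grip it across its 14 mm thickness (x), fingertips about 24 mm above its foot, so that they stay above the fixture's walls; its x then lies along the push.
- parts_tray: Bystander: black open tray 100 by 150 by 22 mm, origin under its centre.
- handpiece: Bystander: engraving handpiece lying along its x, about 145 mm long, 22 mm thick, origin under its middle.
- polish_jar: Bystander: closed amber jar 50 mm across, 50 mm high, origin under its centre.
- bench_block: Bystander: round steel bench block 80 mm across, 22 mm high, origin under its centre.
Things that resemble listed ones, but are neither listed nor needed, are in the scene too. Of the things shaped like the packing_block, the aluminium one is meant.

How it is judged:
By the outcome, as a careful person would: the job done as asked, in the order asked, and still so for the second after the job is handed in, while the arm keeps its last pose, push and grip.
It also fails if it takes over 48 s, if anything falls off the work surface, if the arm or the gripper's body presses on something with over 40 N, if the wrist force passes 120 N, or if a joint passes its speed limit or range.

## Robot

A 7-joint arm with a two-finger parallel gripper is mounted at the origin on the work surface. World frame = base frame: x ahead of the robot, y to its left, z up, the work surface at z = 0. Lengths are in m, angles in rad, forces in N, time in s.
With the tool pointing down it reaches from about 0.4 to 0.875 m from the base axis. Payload 4.4 kg.
Tool frame: the origin (TCP) lies between the finger pads; the fingertips stand 14 mm ahead of it and the grasp point (between the pads) lies 5 mm behind it (tips_ahead is the z of the fingertips in the tool frame, in m); z points along the fingers, y is the line along which they close (so a half turn about z gives the same grasp; the last joint's range is limited). The gripper opens to 85 mm and grips with 20 to 120 N. Pads are 22 mm wide; open, the fingers measure 114 mm over their backs; the gripper's body (76 mm by 85 mm) begins 54 mm behind the grasp point. The pads swing forward as they close: fully open they stand 13 mm farther back than shut.
Start: joints at [-1.301, 0.628, 0.038, 1.517, -0.027, 0.996, -0.02], TCP at [0.214, 0.614, 0.245] pointing down, gripper open.
Joint ranges: [-3.06, 3.06], [-0.37, 2.12], [-1.25, 1.32], [0.18, 2.47], [-1.1, 4.24], [0.23, 1.98], [-2.94, 2.94]. Speed limits (rad/s): [2.57, 2.57, 3.14, 3.14, 3.14, 3.14, 3.14].

## Interface

Orientations are given as a rotation vector (axis times angle).
In Python, from station import get_state, read_camera, camera_model, hand_in, tips_ahead gives the robot as it stands. The module is installed in compiled form; this text tells all that it offers.
- The arm moves only by the tool apply_moves, never from a script. Its arguments are lists of equal length, an entry for each row: "grip": the finger opening in m, from 0 to 0.0854; "dp": the shift along the world's x, y, z in m, a list of three; "spin": the turn about the world's z in rad. In form: {"grip": [grip, ...], "dp": [[x, y, z], ...], "spin": [spin, ...]}. A call has 1 to 5 rows; each row shifts and turns the commanded pose from where the row before left it; what a row does not reach is not made up. A row lasts 1/12 s, in which the tool goes at most 41.7 mm and 7.16 degrees, less where a joint would pass 70% of its speed; a pose out of reach is approached as far as the arm can. A call is refused whole if a number of a shift passes 0.0417 or a number of a turn 0.125, either way. A call with a gripper value outside its range is refused whole. The fingers move at their own pace and stop on an object; "squeeze" is the grip in N (left out, the last holds). Time passes only in rows, so rows that do not move let the fingers close. It gives the time, the measured TCP pose, the force, the opening and the grip force at its end, in the units of the state.
- get_state(): the state, without advancing time (a new reading comes with each control period).
- read_camera(name): name is "side" or "top"; returns the picture (480x640x3 uint8, red, green, blue); there is no depth.
- camera_model(name): a dict with "vertical_fov" (degrees; the focal length in pixels is half the picture's height over the tangent of half this angle, whatever the lens; pixels are square), "cx", "cy" (the principal point, pixels), "extrinsics" (4x4, takes a point from camera to world coordinates). Camera axes: x right, y up, looking along -z (the intrinsics and any distortion apply to the point x, -y, -z); pixel columns grow to the right and rows downward; lengths in m; the calibration is good to about 2 mm. A picture is of the moment at which its call begins. camera_model takes no time and is no camera call.
- hand_in(): hands the job in; it is judged then, once.
The state is a dict: "time_s": time; "joints": joint angles; "qd": joint speeds; "joint_efforts": joint torques, N m; "ee_pos": TCP position; "ee_rot": TCP orientation; "force": force on the tool from outside, world axes, zero at the start; "torque": the same for the moment, N m; "width": finger opening in m; "grip_force": force on a finger pad.
Only numpy, scipy, OpenCV 4.12 (cv2) and the standard library are available. Lean on these libraries where they do the work, as an engineer would, in place of code of your own. Each camera call takes 0.05 s, during which the arm holds its last target. There are 200 camera calls.

## Working session

There is one attempt and no reset: what is moved stays moved. The work goes in short steps, Python scripts to look and compute and a tool call to move; the robot and the scene stay as the last step left them, time stands still between calls to the robot, and variables do not carry over. Pictures are saved under pics/ and viewed, at most 10 in all, crops included, and the job is handed in when it is done.

Besides the shell and the picture viewer there is one more tool, called after "Request:" as name(argument=value, ...) on one line, values as JSON. apply_moves: Moves the arm, as the interface text tells. Its arguments: {"type":"object","properties":{"grip":{"type":"array"},"dp":{"type":"array"},"spin":{"type":"array"},"squeeze":{"type":"number"}},"required":["grip","dp","spin"]}

```bash
mkdir -p pics; python3 - <<'E'
from station import *
import cv2
for n in("side","top"):
    m=camera_model(n);print(n,m)
    cv2.imwrite(f"pics/{n}0.png",read_camera(n)[:,:,::-1])
s=get_state();print(s,tips_ahead() if callable(tips_ahead) else tips_ahead)
E
```

```text
side {'vertical_fov': 48.055325527583705, 'cx': 320.1952912407419, 'cy': 238.63250137144783, 'extrinsics': array([[ 0.75559825,  0.32905055, -0.56638945, -0.05004573],
       [-0.65494263,  0.36496734, -0.66170159, -0.79497779],
       [-0.01101962,  0.87093316,  0.49127792,  0.63121663],
       [ 0.        ,  0.        ,  0.        ,  1.        ]])}
top {'vertical_fov': 55.792594094783716, 'cx': 318.86749586941926, 'cy': 242.78497734775155, 'extrinsics': array([[-0.01633302,  0.98591682, -0.16643693,  0.47045254],
       [-0.99956414, -0.01200619,  0.02696998,  0.03434487],
       [ 0.02459188,  0.16680489,  0.9856832 ,  0.87789901],
       [ 0.        ,  0.        ,  0.        ,  1.        ]])}
{'time_s': 0.1, 'joints': array([-1.30082181,  0.6292595 ,  0.03841616,  1.51823836, -0.0269916 ,
        0.99630288, -0.01999824]), 'qd': array([-0.00226741, -0.00144433,  0.00102478, -0.00371074,  0.0004291 ,
        0.00024304, -0.0004307 ]), 'joint_efforts': array([ 3.69338915e-03, -5.64530897e+01,  1.23080581e+00, -1.93974298e+01,
        1.12873170e-02,  5.35875370e-03,  3.28493797e-06]), 'ee_pos': array([0.21396015, 0.61322305, 0.24448618]), 'ee_rot': array([-5.24866226e-01, -3.09715688e+00,  2.62057870e-03]), 'force': array([0.45617999, 0.47562159, 0.49148173]), 'torque': array([-0.02069022, -0.00794487,  0.01257423]), 'grip_force': 0.0, 'width': 0.0854597567971647} 0.014
```

View pics/side0.png

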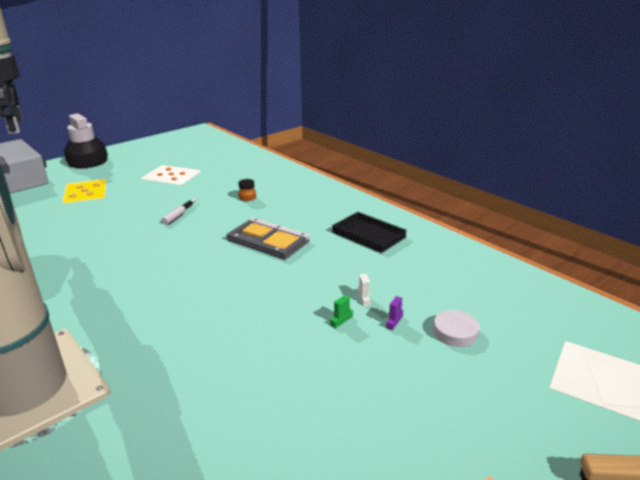

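View pics/top0.png

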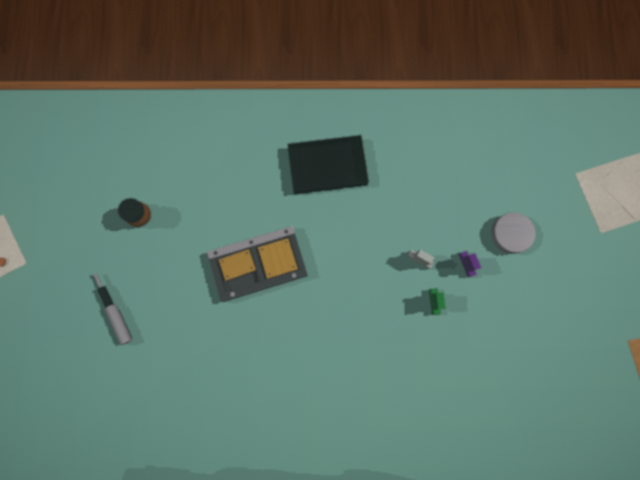

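The side view shows three T shapes: a pale grey one (364,289), green (342,311) and purple (396,312). The top view has them at (423,258), (436,301) and (469,263). Only the pale grey one could be aluminium. The fixture is at (258,265) top, with the narrow blank in its left bay (238,265) and the wide one at (278,258). I'll confirm in an enlarged crop.

```bash
python3 - <<'E'
import cv2,numpy as np
t=cv2.imread("pics/top0.png");s=cv2.imread("pics/side0.png")
def c(im,x,y,w,h,k):
    o=cv2.resize(im[y:y+h,x:x+w],None,fx=k,fy=k,interpolation=cv2.INTER_CUBIC)
    for i in range(0,w,10):
        cv2.line(o,(int(i*k),0),(int(i*k),4),(0,0,255),1); 
        if i%20==0: cv2.putText(o,str(x+i),(int(i*k),14),0,.35,(0,0,255),1)
    for i in range(0,h,10): cv2.putText(o,str(y+i),(0,int(i*k)+4),0,.35,(0,0,255),1)
    return o
a=np.hstack([c(t,200,220,110,82,3.63)[:297,:399],c(t,400,240,90,74,4.4)[:297,:396][:, :399]])
b=np.hstack([c(s,222,210,92,60,4.3)[:257,:395],c(s,325,265,90,66,4.4)[:257,:396]])
w=max(a.shape[1],b.shape[1]);p=lambda m:np.pad(m,((0,0),(0,w-m.shape[1]),(0,0)))
cv2.imwrite("pics/crop0.png",np.vstack([p(a),p(b)]))
E
```

```text
(no output)
```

View pics/crop0.png

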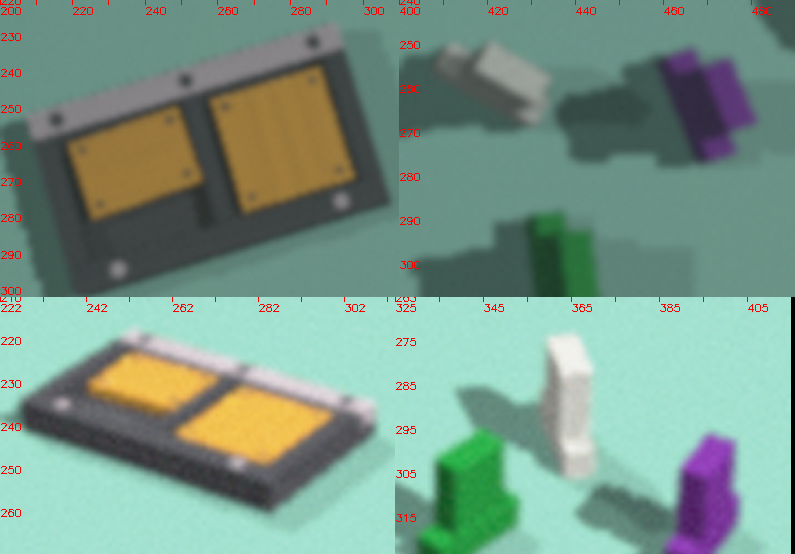

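The crop confirms it. The grey metallic T (top 412–433, 250–268; side 357–369, 273–306) is the aluminium one; the others are painted green and purple. The narrow blank is in the left (+y) bay, with the gap on the robot side. Next I'll fit poses by matching silhouettes in both views.

```bash
cat > vis.py <<'E'
import cv2,numpy as np
from station import camera_model
from scipy.optimize import minimize
K=4
def proj(n,P):
    m=camera_model(n);E=np.linalg.inv(m["extrinsics"]);c=np.atleast_2d(P)@E[:3,:3].T+E[:3,3]
    f=240/np.tan(np.radians(m["vertical_fov"]/2))
    return np.c_[m["cx"]+f*c[:,0]/-c[:,2],m["cy"]+f*c[:,1]/c[:,2]]
def box(x0,x1,y0,y1,z0,z1): return np.array([[x,y,z] for x in(x0,x1) for y in(y0,y1) for z in(z0,z1)])/1000
BLOCK=[box(-7,7,-25,25,0,16),box(-7,7,-15,15,16,50)]
FIX=[box(-50,50,-85,85,0,20)]
NAR=[box(-42,0,-30,30,0,8)]; WID=[box(-62,0,-30,30,0,8)]
TOPN=[box(-42,0,-30,30,8,8)]; TOPW=[box(-62,0,-30,30,8,8)]
def pose(P,q):
    c,s=np.cos(q[2]),np.sin(q[2]);return P@np.array([[c,s,0],[-s,c,0],[0,0,1]])+[q[0],q[1],q[3]]
def sil(n,parts,q,win):
    x,y,w,h=win;m=np.zeros((h*K,w*K),np.uint8)
    for P in parts:
        u=(proj(n,pose(P,q))+.5-[x,y])*K-.5
        cv2.fillConvexPoly(m,cv2.convexHull(np.round(u*16).astype(np.int32)),1,shift=4)
    return m
def mask(im,win,fn):
    x,y,w,h=win;a=cv2.resize(im[y:y+h,x:x+w],None,fx=K,fy=K,interpolation=cv2.INTER_LINEAR).astype(int)
    m=fn(a[...,2],a[...,1],a[...,0]).astype(np.uint8)   # r,g,b
    m=cv2.morphologyEx(m,cv2.MORPH_OPEN,np.ones((5,5),np.uint8))
    k,l,st,_=cv2.connectedComponentsWithStats(m); 
    return (l==1+np.argmax(st[1:,4])).astype(np.uint8) if k>1 else m
def fit(parts,obs,q0,z=None):
    """obs: list of (cam,win,mask); z fixed or None=free. returns q, iou"""
    def cost(p):
        q=np.r_[p,z] if z is not None else p
        return sum(1-(lambda s:(s&m).sum()/max(1,(s|m).sum()))(sil(n,parts,q,w)) for n,w,m in obs)/len(obs)
    p=np.array(q0[:3] if z is not None else q0,float)
    for st in(.01,.004,.0015):
        d=np.array([st,st,st*8,st][:len(p)])
        r=minimize(cost,p,method="Nelder-Mead",options=dict(initial_simplex=np.vstack([p,p+np.diag(d)]),xatol=1e-5,fatol=1e-5,maxiter=300));p=r.x
    return np.round(p,4),round(1-r.fun,3)
def ray(n,uv,z):
    m=camera_model(n);E=m["extrinsics"];f=240/np.tan(np.radians(m["vertical_fov"]/2))
    d=E[:3,:3]@[(uv[0]-m["cx"])/f,-(uv[1]-m["cy"])/f,-1];return E[:3,3]+d*(z-E[2,3])/d[2]
E
cat > m0.py <<'E'
from vis import *
t=cv2.imread("pics/top0.png");s=cv2.imread("pics/side0.png")
grey=lambda r,g,b:(g-r<18)
oran=lambda r,g,b:(r-b>35)
W=dict(bt=(402,240,42,36),bs=(345,265,35,48),ft=(200,218,115,90),fs=(215,208,105,60))
mb=[("top",W["bt"],mask(t,W["bt"],lambda r,g,b:g-r<13)),("side",W["bs"],mask(s,W["bs"],lambda r,g,b:(g-r<22)))]
mf=[("top",W["ft"],mask(t,W["ft"],lambda r,g,b:g-r<16)),("side",W["fs"],mask(s,W["fs"],lambda r,g,b:g-r<22))]
wn=[(216,245,42,40),(240,215,37,30)];ww=[(256,235,48,50),(256,222,50,40)]
mn=[("top",wn[0],mask(t,wn[0],oran)),("side",wn[1],mask(s,wn[1],oran))]
mw=[("top",ww[0],mask(t,ww[0],oran)),("side",ww[1],mask(s,ww[1],oran))]
cv2.imwrite("pics/masks.png",np.hstack([np.pad(m,((0,360-m.shape[0]),(0,2)),constant_values=0)*255 for _,_,m in mb+mf]))
print([int(m.sum()) for _,_,m in mb+mf+mn+mw])
b0=ray("top",(423,258),.025);f0=ray("top",(258,265),.01);print(b0,f0)
n0=ray("top",(235,256),.015);w0=ray("top",(273,243),.015)
for nm,P,o,q0 in(("block",BLOCK,mb,None),("fix",FIX,mf,[*f0[:2],.2,0])):
    qs=[q0] if q0 else [[*b0[:2],a,0] for a in(-1.2,-.6,0,.6,1.2)]
    f=lambda ob,z:max((fit(P,ob,q,z) for q in qs),key=lambda r:r[1])
    print(nm,"joint z0",f(o,0.),"free z",f(o,None),"top",f(o[:1],0.),"side",f(o[1:],0.))
for nm,P,o,q in(("nar",TOPN,mn,n0),("wid",TOPW,mw,w0)):
    q0=[q[0],q[1],.2,.01]
    print(nm,"top z.01",fit(P,o[:1],q0,.01),"joint free z",fit(P,o,q0,None))
E
python3 m0.py
```

```text
[4196, 4725, 74599, 31411, 12041, 4868, 17367, 6796]
[ 0.58259673 -0.18731976  0.025     ] [0.57517415 0.12818911 0.01      ]Traceback (most recent call last):
  File "m0.py", line 18, in <module>
    print(nm,"joint z0",f(o,0.),"free z",f(o,None),"top",f(o[:1],0.),"side",f(o[1:],0.))
                        ~^^^^^^
  File "m0.py", line 17, in <lambda>
    f=lambda ob,z:max((fit(P,ob,q,z) for q in qs),key=lambda r:r[1])
                  ~~~^^^^^^^^^^^^^^^^^^^^^^^^^^^^^^^^^^^^^^^^^^^^^^^
  File "m0.py", line 17, in <genexpr>
    f=lambda ob,z:max((fit(P,ob,q,z) for q in qs),key=lambda r:r[1])
                       ~~~^^^^^^^^^^
  File "vis.py", line 36, in fit
    r=minimize(cost,p,method="Nelder-Mead",options=dict(initial_simplex=np.vstack([p,p+np.diag(d)]),xatol=1e-5,fatol=1e-5,maxiter=300));p=r.x
    res = _minimize_neldermead(fun, x0, args, callback, bounds=bounds,
                               **options)
    fxr = func(xr)
    fx = function(np.copy(x), *(wrapper_args + args))
  File "vis.py", line 32, in cost
    return sum(1-(lambda s:(s&m).sum()/max(1,(s|m).sum()))(sil(n,parts,q,w)) for n,w,m in obs)/len(obs)
           ~~~^^^^^^^^^^^^^^^^^^^^^^^^^^^^^^^^^^^^^^^^^^^^^^^^^^^^^^^^^^^^^^^^^^^^^^^^^^^^^^^^
  File "vis.py", line 32, in <genexpr>
    return sum(1-(lambda s:(s&m).sum()/max(1,(s|m).sum()))(sil(n,parts,q,w)) for n,w,m in obs)/len(obs)
                                                           ~~~^^^^^^^^^^^^^
  File "vis.py", line 19, in sil
    u=(proj(n,pose(P,q))+.5-[x,y])*K-.5
       ~~~~^^^^^^^^^^^^^
  File "vis.py", line 6, in proj
    m=camera_model(n);E=np.linalg.inv(m["extrinsics"]);c=np.atleast_2d(P)@E[:3,:3].T+E[:3,3]
ValueError: time passes only in moves, steps and waits
```

```bash
sed -i 's/^from station import camera_model/import station\nCM={n:station.camera_model(n) for n in("top","side")}\ncamera_model=CM.get/' vis.py; time python3 m0.py
```

```text
[4196, 4725, 74599, 31411, 12041, 4868, 17367, 6796]
[ 0.58259673 -0.18731976  0.025     ] [0.57517415 0.12818911 0.01      ]
block joint z0 (array([ 0.5824, -0.186 , -0.6113]), np.float64(0.85)) free z (array([ 0.5833, -0.1849, -0.6008, -0.0007]), np.float64(0.851)) top (array([ 0.5827, -0.1858,  2.6782]), np.float64(0.814)) side (array([ 0.5834, -0.1849, -0.6168]), np.float64(0.909))
fix joint z0 (array([0.5787, 0.1305, 0.2847]), np.float64(0.947)) free z (array([ 0.5794,  0.1304,  0.2863, -0.0017]), np.float64(0.949)) top (array([0.5783, 0.13  , 0.2779]), np.float64(0.968)) side (array([0.5801, 0.1328, 0.2751]), np.float64(0.933))
nar top z.01 (array([0.5958, 0.1742, 0.3232]), np.float64(0.945)) joint free z (array([0.5959, 0.1731, 0.3012, 0.0107]), np.float64(0.829))
wid top z.01 (array([0.6172, 0.0993, 0.2913]), np.float64(0.95)) joint free z (array([0.6168, 0.0988, 0.2855, 0.0102]), np.float64(0.891))
real	0m1.609s
user	0m2.179s
sys	0m0.033s
```

View pics/masks.png

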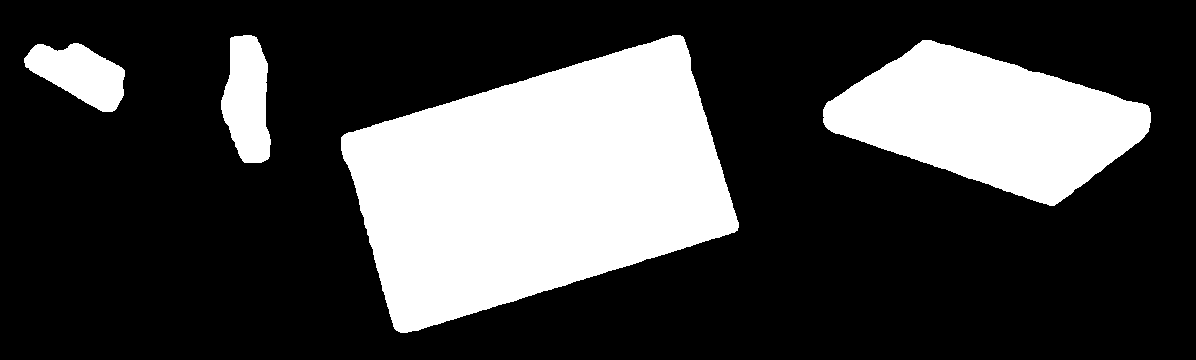

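The block fits at (0.5825, −0.1855), yaw −0.61, and free z comes out at −0.7 mm, so it stands on the bench. The fixture is at (0.5785, 0.1303), yaw 0.28. The narrow blank's front is about 6 mm short of the bar, askew +0.04, and the heights agree with the text to within 2 mm. I'll move over the block with the fingers at yaw −0.61.

Request:
apply_moves(grip=[0.05,0.05,0.05,0.05,0.05], dp=[[0.0147,-0.032,0],[0.0147,-0.032,0],[0.0147,-0.032,0],[0.0147,-0.032,0],[0.0147,-0.032,0]], spin=[-0.0735,-0.0735,-0.0735,-0.0735,-0.0735], squeeze=40)

```text
time_s: 0.52
ee_pos: [0.2879, 0.4519, 0.245]
ee_rot: [-1.087, -2.947, 0.001]
force: [-0.1, 1.3, -0.6]
width: 0.0497
grip_force: 0.0
```

Request:
apply_moves(grip=[0.05,0.05,0.05,0.05,0.05], dp=[[0.0147,-0.032,0],[0.0147,-0.032,0],[0.0147,-0.032,0],[0.0147,-0.032,0],[0.0147,-0.032,0]], spin=[-0.0735,-0.0735,-0.0735,-0.0735,-0.0735])

```text
time_s: 0.93
ee_pos: [0.3614, 0.292, 0.2452]
ee_rot: [-1.607, -2.699, 0.0]
force: [1.3, -0.3, 0.3]
width: 0.0501
grip_force: 0.0
```

Request:
apply_moves(grip=[0.05,0.05,0.05,0.05,0.05], dp=[[0.0147,-0.032,0],[0.0147,-0.032,0],[0.0147,-0.032,0],[0.0147,-0.032,0],[0.0147,-0.032,0]], spin=[-0.0735,-0.0735,-0.0735,-0.0735,-0.0735])

```text
time_s: 1.35
ee_pos: [0.4349, 0.1321, 0.2453]
ee_rot: [-2.073, -2.36, 0.0]
force: [1.5, 0.4, 0.4]
width: 0.0499
grip_force: 0.0
```

Request:
apply_moves(grip=[0.05,0.05,0.05,0.05,0.05], dp=[[0.0147,-0.032,0],[0.0147,-0.032,0],[0.0147,-0.032,0],[0.0147,-0.032,0],[0.0147,-0.032,0]], spin=[-0.0735,-0.0735,-0.0735,-0.0735,-0.0735])

```text
time_s: 1.77
ee_pos: [0.5084, -0.0278, 0.2452]
ee_rot: [-2.47, -1.941, 0.0]
force: [0.4, -0.1, -0.8]
width: 0.0501
grip_force: 0.0
```

Request:
apply_moves(grip=[0.05,0.05,0.05,0.05,0.05], dp=[[0.0147,-0.032,0],[0.0147,-0.032,0],[0.0147,-0.032,0],[0.0147,-0.032,0],[0.0147,-0.032,0]], spin=[-0.0735,-0.0735,-0.0735,-0.0735,-0.0735])

```text
time_s: 2.18
ee_pos: [0.582, -0.1877, 0.2449]
ee_rot: [-2.782, -1.457, 0.001]
force: [-0.1, 0.1, -0.6]
width: 0.0499
grip_force: 0.0
```

Request:
apply_moves(grip=[0.05,0.05], dp=[[0,0,0],[0,0,0]], spin=[0,0])

```text
time_s: 2.35
ee_pos: [0.5813, -0.1887, 0.2446]
ee_rot: [2.782, 1.457, -0.003]
force: [0.2, 1.2, -1.1]
width: 0.0494
grip_force: 0.0
```

Request:
apply_moves(grip=[0.05,0.05,0.05,0.05,0.05], dp=[[0.001,0.003,-0.033],[0,0,-0.033],[0,0,-0.033],[0,0,-0.033],[0,0,-0.033]], spin=[0,0,0,0,0])

```text
time_s: 2.77
ee_pos: [0.5822, -0.1808, 0.0788]
ee_rot: [-2.777, -1.465, -0.001]
force: [1.3, -0.1, -0.4]
width: 0.0496
grip_force: 0.0
```

Request:
apply_moves(grip=[0.05,0.05], dp=[[0,0,0],[0,0,0]], spin=[0,0])

```text
time_s: 2.93
ee_pos: [0.5813, -0.1814, 0.0792]
ee_rot: [-2.776, -1.462, 0.004]
force: [0.8, -0.7, 0.3]
width: 0.0499
grip_force: 0.0
```

```bash
python3 - <<'E'
from station import *
import cv2,numpy as np
s=read_camera("side")[:,:,::-1];t=read_camera("top")[:,:,::-1]
cv2.imwrite("pics/s1.png",s);cv2.imwrite("pics/t1.png",t)
r=lambda im,x,y,w,h:cv2.resize(im[y:y+h,x:x+w],(400,400),interpolation=cv2.INTER_CUBIC)
cv2.imwrite("pics/c1.png",np.hstack([r(s,315,235,100,100),r(t,375,215,100,100)]))
E
```

```text
(no output)
```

View pics/c1.png

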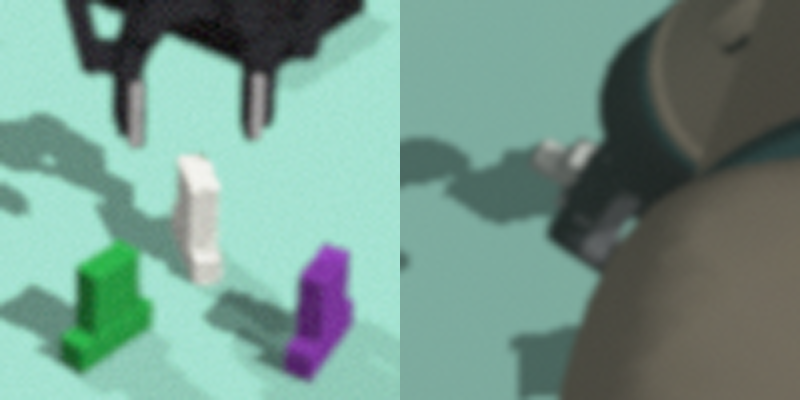

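In the crop, the finger tips at (136,142) and (255,135) straddle the aluminium block's top at (198,160), well clear of the green and purple ones. I'll correct by 1 and 3 mm, descend to tips 24 mm up, and grip.

Request:
apply_moves(grip=[0.05,0.05,0.05,0.05], dp=[[0.001,-0.003,0],[0,0,-0.02],[0,0,-0.021],[0,0,0]], spin=[0,0,0,0])

```text
time_s: 3.37
ee_pos: [0.5829, -0.1856, 0.0383]
ee_rot: [-2.779, -1.462, 0.002]
force: [-0.4, 1.8, 0.2]
width: 0.0496
grip_force: 0.0
```

Request:
apply_moves(grip=[0.03,0.02,0.0,0.0,0.0], dp=[[0,0,0],[0,0,0],[0,0,0],[0,0,0],[0,0,0]], spin=[0,0,0,0,0], squeeze=60)

```text
time_s: 3.78
ee_pos: [0.5848, -0.1869, 0.0412]
ee_rot: [2.779, 1.461, 0.003]
force: [-0.7, 0.4, 7.1]
width: 0.0132
grip_force: 60.0
```

Request:
apply_moves(grip=[0.0,0.0,0.0], dp=[[0,0,0],[0,0,0],[0,0,0]], spin=[0,0,0])

```text
time_s: 4.03
ee_pos: [0.5848, -0.1869, 0.0411]
ee_rot: [2.779, 1.461, 0.003]
force: [-0.6, -0.5, 6.9]
width: 0.0127
grip_force: 60.0
```

Gripped: 60 N, width about 13 mm. The 7 N upward is the pads swinging forward and pressing the block onto the bench. I'll lift and carry it over the gap.

Request:
apply_moves(grip=[0.0,0.0,0.0,0.0,0.0], dp=[[0,0,0.01],[0,0,0.02],[0,0,0.02],[0,0,0.013],[0,0,0]], spin=[0,0,0,0,0])

```text
time_s: 4.45
ee_pos: [0.5855, -0.1871, 0.1056]
ee_rot: [2.777, 1.461, 0.006]
force: [0.4, -0.4, -1.7]
width: 0.0125
grip_force: 59.0
```

Request:
apply_moves(grip=[0.0,0.0,0.0,0.0,0.0], dp=[[-0.0027,0.0231,0],[-0.0027,0.0231,0],[-0.0027,0.0231,0],[-0.0027,0.0231,0],[-0.0027,0.0231,0]], spin=[0.059,0.059,0.059,0.059,0.059])

```text
time_s: 4.87
ee_pos: [0.5694, -0.0695, 0.1016]
ee_rot: [-2.532, -1.858, 0.001]
force: [0.4, -0.9, -1.7]
width: 0.0125
grip_force: 59.0
```

Request:
apply_moves(grip=[0.0,0.0,0.0,0.0,0.0], dp=[[-0.0027,0.0231,0],[-0.0027,0.0231,0],[-0.0027,0.0231,0],[-0.0027,0.0231,0],[-0.0027,0.0231,0]], spin=[0.059,0.059,0.059,0.059,0.059])

```text
time_s: 5.28
ee_pos: [0.5559, 0.0459, 0.1017]
ee_rot: [-2.231, -2.21, 0.001]
force: [0.4, 0.2, -1.5]
width: 0.0127
grip_force: 59.0
```

Request:
apply_moves(grip=[0.0,0.0,0.0,0.0,0.0], dp=[[-0.0027,0.0231,0],[-0.0027,0.0231,0],[-0.0027,0.0231,0],[-0.0027,0.0231,0],[-0.0027,0.0231,0]], spin=[0.059,0.059,0.059,0.059,0.059])

```text
time_s: 5.7
ee_pos: [0.5424, 0.1613, 0.1017]
ee_rot: [-1.882, -2.514, 0.001]
force: [-0.1, 0.7, -2.0]
width: 0.0125
grip_force: 59.0
```

Request:
apply_moves(grip=[0.0,0.0,0.0], dp=[[0,0,0],[0,0,0],[0,0,0]], spin=[0,0,0])

```text
time_s: 5.95
ee_pos: [0.5429, 0.1594, 0.1019]
ee_rot: [1.888, 2.511, -0.002]
force: [0.0, -0.7, -2.3]
width: 0.0128
grip_force: 59.0
```

```bash
python3 - <<'E'
from station import *
import cv2,numpy as np
s=read_camera("side")[:,:,::-1];t=read_camera("top")[:,:,::-1]
cv2.imwrite("pics/s2.png",s);cv2.imwrite("pics/t2.png",t)
r=lambda im,x,y,w,h:cv2.resize(im[y:y+h,x:x+w],(400,400),interpolation=cv2.INTER_CUBIC)
cv2.imwrite("pics/c2.png",np.hstack([r(s,215,175,100,100),r(t,195,215,120,120)]))
st=get_state();print(st["ee_pos"],st["ee_rot"],st["force"],st["width"])
E
```

```text
[0.54320712 0.15852467 0.10210139] [ 1.88934897e+00  2.50939094e+00 -1.78176647e-03] [ 0.68148454 -0.74102208 -1.96393625] 0.0127617256487265
```

View pics/c2.png

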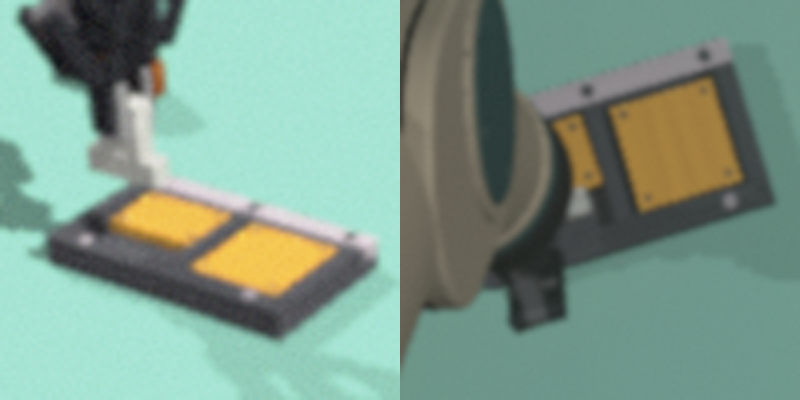

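The side crop shows the foot at full px about (238,217)–(257,220), hovering behind and above the narrow blank, and the grip looks upright. I'll measure it against the fixture in this same view so calibration errors cancel.

```bash
cat > m2.py <<'E'
from vis import *
s=cv2.imread("pics/s2.png");s0=cv2.imread("pics/side0.png")
win=(228,190,40,36);x,y,w,h=win
a=cv2.resize(s[y:y+h,x:x+w],None,fx=K,fy=K,interpolation=cv2.INTER_LINEAR).astype(int);b,g,r=a[...,0],a[...,1],a[...,2]
valid=(r>110)|(np.arange(h*K)[:,None]>26*K)
valid&=~((r-b)>25)|(r<0)
m=((g-r<20)&(r>120)&(r-b<25)).astype(np.uint8)
m=cv2.morphologyEx(m,cv2.MORPH_OPEN,np.ones((5,5),np.uint8))
k,l,st,_=cv2.connectedComponentsWithStats(m);print(st[:,:].tolist())
def run(q0,free,lim=None):
    def cost(p):
        q=np.array(q0,float);q[free]=p;S=sil("side",BLOCK,q,win)
        return 1-((S&m)*valid).sum()/((S|m)*valid).sum()
    p=np.array(q0)[free]
    for e in(.006,.002):
        d=np.diag([{2:e*8}.get(i,e) for i in free])
        p=minimize(cost,p,method="Nelder-Mead",options=dict(initial_simplex=np.vstack([p,p+d]),xatol=1e-5,fatol=1e-5)).x
    return np.round(p,4),round(1-cost(p),3)
q0=[.5432,.1585,.28,.061]
for z in(.059,.061,.063): 
    q0[3]=z;print(z,"xy",run(q0,[0,1]),"xyyaw",run(q0,[0,1,2]))
q0[3]=.061;print("xyz",run(q0,[0,1,3]))
S=sil("side",BLOCK,q0,win);v=a.astype(np.uint8).copy()
cv2.drawContours(v,cv2.findContours(S,0,2)[0],-1,(0,0,255),1)
mm=cv2.cvtColor(m*200,cv2.COLOR_GRAY2BGR)
cv2.imwrite("pics/o2.png",cv2.resize(np.hstack([v,mm]),None,fx=2.4,fy=2.4))
fw=(215,208,105,60);mf=mask(s0,fw,lambda r,g,b:g-r<22)
print("fix side",fit(FIX,[("side",fw,mf)],[.579,.131,.28],0.))
wn=(240,215,37,30);mn=mask(s0,wn,lambda r,g,b:r-b>60)
print("nar side",fit(NAR,[("side",wn,mn)],[.596,.174,.31],.01))
E
python3 m2.py
```

```text
[[0, 0, 160, 144, 17790], [38, 13, 122, 131, 5250]]
0.059 xy (array([0.5476, 0.1643]), np.float64(0.733)) xyyaw (array([0.5475, 0.1641, 0.1283]), np.float64(0.757))
0.061 xy (array([0.5453, 0.1597]), np.float64(0.732)) xyyaw (array([0.5453, 0.161 , 0.1398]), np.float64(0.757))
0.063 xy (array([0.5433, 0.1563]), np.float64(0.73)) xyyaw (array([0.5429, 0.1569, 0.1324]), np.float64(0.758))
xyz (array([0.5452, 0.1595, 0.0611]), np.float64(0.732))
fix side (array([0.5804, 0.133 , 0.2843]), np.float64(0.933))
nar side (array([0.5966, 0.1786, 0.3173]), np.float64(0.894))
```

View pics/o2.png

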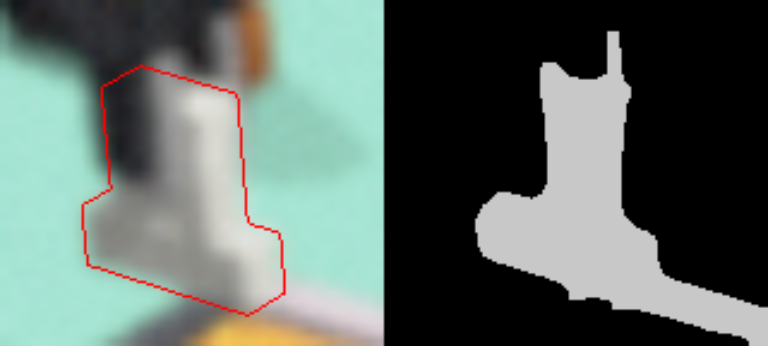

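The predicted outline (red) fits the held block within about 1 px, so TCP minus 41 mm is the foot. Averaged over both views, the block should go about 2.8 mm along +x′ and 2 mm along +y′. I'll shift it and lower it to just above the walls.

Request:
apply_moves(grip=[0.0,0.0,0.0,0.0,0.0], dp=[[0.002,0.003,-0.01],[0,0,-0.012],[0,0,-0.012],[0,0,0],[0,0,0]], spin=[0,0,0,0,0])

```text
time_s: 6.47
ee_pos: [0.5441, 0.1626, 0.0668]
ee_rot: [-1.886, -2.51, 0.004]
force: [0.5, 0.4, -1.7]
width: 0.0128
grip_force: 59.0
```

```bash
cat > m3.py <<'E'
from vis import *
import sys
tag=sys.argv[1]; G=lambda i:sys.argv[i]
st=station.get_state();s=station.read_camera("side")[:,:,::-1].copy();t=station.read_camera("top")[:,:,::-1].copy()
cv2.imwrite(f"pics/s{tag}.png",s);cv2.imwrite(f"pics/t{tag}.png",t)
p=st["ee_pos"];r=st["ee_rot"];yaw=2*np.arctan2(r[1],r[0])-np.pi/2;yaw=(yaw+np.pi/2)%np.pi-np.pi/2
f=np.array([.5787,.1305]);d=p[:2]-f;c,sn=np.cos(.28),np.sin(.28)
print("ee",p.round(4),"yaw",round(yaw,3),"x'y'",round(c*d[0]+sn*d[1],4),round(-sn*d[0]+c*d[1],4),"F",st["force"].round(1),"T",st["torque"].round(2),"Fx'",round(c*st["force"][0]+sn*st["force"][1],1),"w",round(st["width"],4),"t",st["time_s"])
def z(n,im,win,k):
    x,y,w,h=win;v=cv2.resize(im[y:y+h,x:x+w],None,fx=k,fy=k,interpolation=cv2.INTER_CUBIC)
    q=[p[0],p[1],yaw,p[2]-.041]
    for P in BLOCK[:1] if n=="side" else []:
        u=(proj(n,pose(P,q))+.5-[x,y])*k; cv2.polylines(v,[cv2.convexHull(u.astype(np.int32))],True,(0,0,255),1)
    return v
cv2.imwrite(f"pics/c{tag}.png",np.hstack([z("side",s,(222,190,64,64),7)[:448],z("top",t,(225,235,56,72),6.2)[:446][:, :346] if 0 else cv2.resize(z("top",t,(215,230,56,72),6),(336,448))]))
E
python3 m3.py 3
```

```text
ee [0.5441 0.1626 0.0668] yaw 0.282 x'y' -0.0244 0.0404 F [ 0.5  0.4 -1.7] T [ 0.01 -0.02 -0.01] Fx' 0.5 w 0.0128 t 6.4667
```

View pics/c3.png

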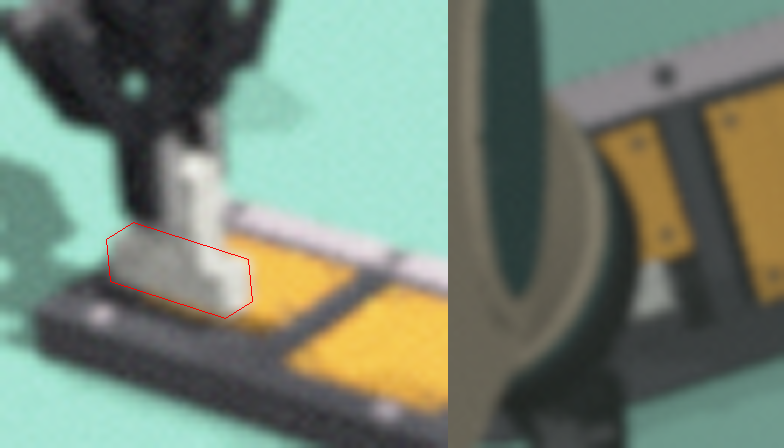

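The outline matches again: the foot is 6 mm above the walls with the far end at top crop (655,290). After parallax, that is about 3 mm behind the blank's rear edge and about 4–5 mm ahead of the wall. I'll lower it gently.

Request:
apply_moves(grip=[0.0,0.0,0.0,0.0,0.0], dp=[[-0.0005,0,-0.003],[0,0,-0.003],[0,0,-0.003],[0,0,0],[0,0,0]], spin=[0,0,0,0,0])

```text
time_s: 6.98
ee_pos: [0.5446, 0.1632, 0.0592]
ee_rot: [-1.886, -2.512, 0.0]
force: [1.0, -0.0, -2.0]
width: 0.0128
grip_force: 59.0
```

Request:
apply_moves(grip=[0.0,0.0,0.0,0.0], dp=[[0,0,-0.002],[0,0,-0.002],[0,0,0],[0,0,0]], spin=[0,0,0,0])

```text
time_s: 7.32
ee_pos: [0.5446, 0.1632, 0.0552]
ee_rot: [-1.887, -2.512, 0.0]
force: [0.5, 0.2, -1.4]
width: 0.0125
grip_force: 59.0
```

The foot is at about 14 mm, below the blank's top, with no contact. I'll go on to the floor in 1 mm steps.

Request:
apply_moves(grip=[0.0,0.0,0.0,0.0], dp=[[0,0,-0.001],[0,0,-0.001],[0,0,-0.001],[0,0,0]], spin=[0,0,0,0])

```text
time_s: 7.65
ee_pos: [0.5445, 0.1632, 0.0521]
ee_rot: [-1.886, -2.512, 0.0]
force: [-0.4, 0.1, -1.8]
width: 0.0124
grip_force: 59.0
```

Request:
apply_moves(grip=[0.0,0.0,0.0], dp=[[0,0,-0.001],[0,0,0],[0,0,0]], spin=[0,0,0])

```text
time_s: 7.9
ee_pos: [0.5447, 0.1632, 0.0513]
ee_rot: [1.887, 2.512, 0.0]
force: [-0.5, -0.5, -1.7]
width: 0.0125
grip_force: 59.1
```

Request:
apply_moves(grip=[0.0,0.0,0.0], dp=[[0,0,-0.001],[0,0,0],[0,0,0]], spin=[0,0,0])

```text
time_s: 8.15
ee_pos: [0.5448, 0.1632, 0.0512]
ee_rot: [-1.887, -2.512, -0.001]
force: [-1.8, 0.1, 6.3]
width: 0.0127
grip_force: 60.1
```

Request:
apply_moves(grip=[0.0,0.0,0.0], dp=[[0,0,-0.001],[0,0,0],[0,0,0]], spin=[0,0,0])

```text
time_s: 8.4
ee_pos: [0.5448, 0.1631, 0.0511]
ee_rot: [-1.887, -2.512, -0.001]
force: [-3.4, -2.8, 15.3]
width: 0.0129
grip_force: 61.2
```

The floor is reached at TCP z = 0.0512 as predicted, at about 8 N/mm. I'll ease off to a light contact, then push along +x′ (0.961, 0.276).

Request:
apply_moves(grip=[0.0,0.0,0.0,0.0], dp=[[0,0,0.0015],[0.00096,0.00028,0],[0.00096,0.00028,0],[0.00096,0.00028,0]], spin=[0,0,0,0], squeeze=80)

```text
time_s: 8.73
ee_pos: [0.5459, 0.1635, 0.0512]
ee_rot: [-1.885, -2.51, 0.004]
force: [-5.1, -1.9, 12.8]
width: 0.0127
grip_force: 79.9
```

Request:
apply_moves(grip=[0.0,0.0,0.0,0.0], dp=[[0.00096,0.00028,0],[0.00096,0.00028,0],[0,0,0],[0,0,0]], spin=[0,0,0,0])

```text
time_s: 9.07
ee_pos: [0.5462, 0.1635, 0.0512]
ee_rot: [-1.884, -2.508, 0.008]
force: [-7.1, -3.4, 14.3]
width: 0.0125
grip_force: 80.4
```

Request:
apply_moves(grip=[0.0,0.0,0.0,0.0], dp=[[0.00096,0.00028,0],[0.00096,0.00028,0],[0,0,0],[0,0,0]], spin=[0,0,0,0])

```text
time_s: 9.4
ee_pos: [0.5464, 0.1636, 0.0512]
ee_rot: [-1.883, -2.506, 0.012]
force: [-11.6, -4.1, 17.3]
width: 0.0123
grip_force: 80.9
```

The vertical load rose to 17 N with the tighter squeeze, so floor friction is resisting the push. I'll unload z.

Request:
apply_moves(grip=[0.0,0.0,0.0,0.0], dp=[[0,0,0.001],[0,0,0.0008],[0,0,0],[0,0,0]], spin=[0,0,0,0])

```text
time_s: 9.73
ee_pos: [0.5513, 0.1652, 0.0523]
ee_rot: [-1.886, -2.512, 0.001]
force: [-1.2, -0.3, -0.7]
width: 0.0123
grip_force: 78.1
```

```bash
python3 m3.py 4
```

```text
ee [0.5513 0.1652 0.0523] yaw 0.283 x'y' -0.0167 0.041 F [-1.2 -0.3 -0.7] T [-0.06  0.33 -0.02] Fx' -1.3 w 0.0123 t 9.7333
```

View pics/c4.png

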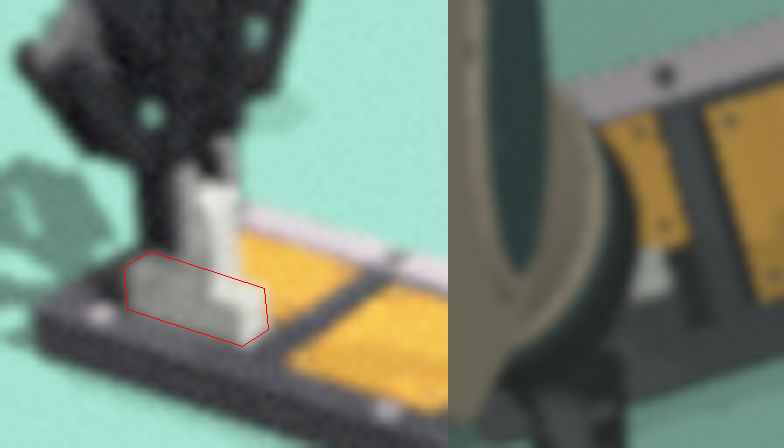

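Freed: the block slid about 7 mm and the blank moved with it, at about 1 N of friction. The foot is now about 1 mm above the floor. I'll lower it slightly and keep pushing.

Request:
apply_moves(grip=[0.0,0.0,0.0,0.0], dp=[[0.00096,0.00028,-0.0007],[0.00096,0.00028,0],[0,0,0],[0,0,0]], spin=[0,0,0,0])

```text
time_s: 10.17
ee_pos: [0.552, 0.1654, 0.0515]
ee_rot: [-1.885, -2.511, 0.003]
force: [-4.6, -0.5, -0.6]
width: 0.0118
grip_force: 78.3
```

Request:
apply_moves(grip=[0.0,0.0,0.0,0.0], dp=[[0.00096,0.00028,0],[0.00096,0.00028,0],[0,0,0],[0,0,0]], spin=[0,0,0,0])

```text
time_s: 10.5
ee_pos: [0.5522, 0.1654, 0.0514]
ee_rot: [-1.884, -2.509, 0.007]
force: [-8.3, -2.7, 3.8]
width: 0.0127
grip_force: 78.9
```

Request:
apply_moves(grip=[0.0,0.0,0.0,0.0,0.0], dp=[[0.00096,0.00028,0.0002],[0.00096,0.00028,0.0002],[0.00096,0.00028,0.0002],[0,0,0],[0,0,0]], spin=[0,0,0,0,0])

```text
time_s: 10.92
ee_pos: [0.5525, 0.1655, 0.0515]
ee_rot: [-1.882, -2.506, 0.014]
force: [-12.3, -4.1, 4.8]
width: 0.0122
grip_force: 79.0
```

```bash
python3 m3.py 5; python3 - <<'E'
# line fits: blank rear/front edge & bar edges in side view, before vs now
from vis import *
s0=cv2.imread("pics/side0.png");s=cv2.imread("pics/s5.png")
for i in(s0,s):
    for name,win in(("nar",(240,215,37,30)),):
        m=mask(i,win,lambda r,g,b:r-b>60);print(name,int(m.sum()))
a=lambda im:cv2.resize(im[212:262,232:302],None,fx=8,fy=8,interpolation=cv2.INTER_CUBIC)
t=cv2.imread("pics/t5.png")
cv2.imwrite("pics/d5.png",np.hstack([a(s)[:400,:480],cv2.resize(t[240:290,238:278],None,fx=8,fy=8,interpolation=cv2.INTER_CUBIC)]))
E
```

```text
ee [0.5525 0.1655 0.0515] yaw 0.283 x'y' -0.0155 0.0409 F [-12.3  -4.1   4.8] T [-0.99  2.85  0.06] Fx' -12.9 w 0.0122 t 10.9167
nar 4319
nar 2108
```

View pics/d5.png

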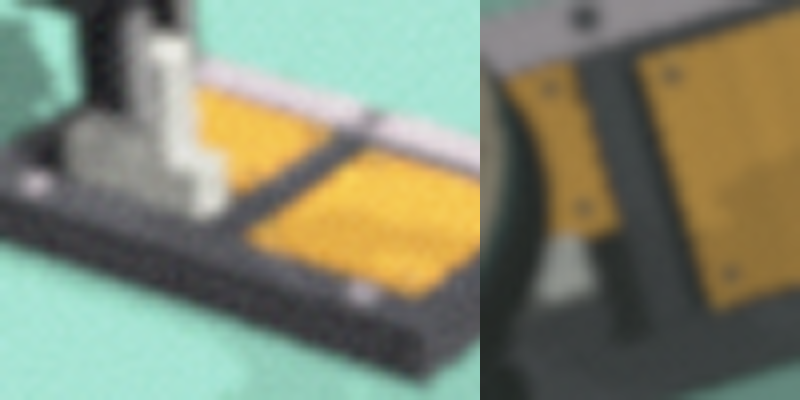

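Top crop: the blank's front edge (580,63) now meets the bar edge, while the wide blank is unmoved. Contact is about 13 N. I'll press to about 20 N and check squareness numerically.

Request:
apply_moves(grip=[0.0,0.0,0.0,0.0,0.0], dp=[[0.00096,0.00028,0.0001],[0.00096,0.00028,0.0001],[0.00096,0.00028,0.0001],[0.00096,0.00028,0.0001],[0.00096,0.00028,0.0001]], spin=[0,0,0,0,0])

```text
time_s: 11.43
ee_pos: [0.553, 0.1657, 0.0515]
ee_rot: [-1.878, -2.501, 0.025]
force: [-19.8, -6.5, 11.2]
width: 0.0125
grip_force: 80.0
```

Request:
apply_moves(grip=[0.0,0.0,0.0,0.0,0.0], dp=[[0,0,0],[0,0,0],[0,0,0],[0,0,0],[0,0,0]], spin=[0,0,0,0,0])

```text
time_s: 11.85
ee_pos: [0.553, 0.1657, 0.0515]
ee_rot: [-1.878, -2.501, 0.024]
force: [-17.7, -5.8, 10.3]
width: 0.0124
grip_force: 80.0
```

```bash
python3 m3.py 6; python3 - <<'E'
from vis import *
def cross(im,n,f,ys):
    out=[];xs=np.arange(15,48,.25)
    for y in ys:
        P=pose(np.c_[xs,np.full_like(xs,y),np.full_like(xs,18)]/1000,[*f,0]);u=proj(n,P).astype(np.float32)
        v=cv2.remap(cv2.GaussianBlur(im,(3,3),0).astype(np.float32),u[None,:,0],u[None,:,1],cv2.INTER_LINEAR)[0]
        o=v[:,2]-v[:,0];a=v[:,0]      # orange; blue
        i=np.argmax(o<o[:8].mean()/2)
        j=np.argmax(a>(a[:12].mean()+a[-24:].max())/2)
        out.append((y,xs[i],xs[j]))
    return np.array(out)
for n,f,ys in(("side",[.5804,.133,.283],range(12,64,6)),("top",[.5783,.13,.28],range(12,34,5))):
    for tag in("0","6"):
        im=cv2.imread("pics/%s0.png"%n if tag=="0" else "pics/%s6.png"%n[0])
        print(n,tag,cross(im,n,f,ys).tolist())
    print(n,"wide",cross(im,n,f,[-60,-50,-40,-30,-20]).tolist())
E
```

```text
ee [0.553  0.1657 0.0515] yaw 0.282 x'y' -0.015 0.0409 F [-17.7  -5.8  10.3] T [-1.5   4.49  0.09] Fx' -18.6 w 0.0124 t 11.85
side 0 [[12.0, 27.5, 31.5], [18.0, 27.75, 31.75], [24.0, 28.0, 31.5], [30.0, 27.75, 31.25], [36.0, 27.5, 30.75], [42.0, 27.25, 31.25], [48.0, 27.0, 31.0], [54.0, 27.0, 31.0], [60.0, 26.5, 31.25]]
side 6 [[12.0, 29.75, 32.0], [18.0, 31.0, 32.25], [24.0, 31.25, 32.0], [30.0, 31.0, 32.0], [36.0, 31.0, 31.75], [42.0, 32.0, 32.5], [48.0, 36.5, 36.75], [54.0, 41.0, 40.25], [60.0, 42.25, 20.0]]
side wide [[-60.0, 26.75, 31.75], [-50.0, 27.25, 31.75], [-40.0, 27.5, 31.0], [-30.0, 27.25, 31.0], [-20.0, 27.0, 31.75]]
top 0 [[12.0, 30.75, 34.75], [17.0, 30.5, 34.5], [22.0, 30.5, 34.5], [27.0, 30.25, 34.5], [32.0, 30.0, 34.5]]
top 6 [[12.0, 33.5, 34.75], [17.0, 34.5, 34.25], [22.0, 38.0, 34.5], [27.0, 15.0, 37.25], [32.0, 15.0, 15.0]]
top wide [[-60.0, 29.75, 35.0], [-50.0, 29.75, 35.25], [-40.0, 29.5, 35.0], [-30.0, 29.5, 35.0], [-20.0, 29.25, 34.75]]
```

In the side view the blank's edge is now at x′ = 31.0–31.25, parallel to the bar (32) for all visible y′, where it had been 3.5–5 mm short and askew. So it is flush and square, and the wide blank hasn't moved. I'll trade a little floor load for a bit more push so the bar gets well over 10 N.

Request:
apply_moves(grip=[0.0,0.0,0.0,0.0,0.0], dp=[[0.00096,0.00028,0.0004],[0.00096,0.00028,0.0004],[0,0,0],[0,0,0],[0,0,0]], spin=[0,0,0,0,0])

```text
time_s: 12.37
ee_pos: [0.5532, 0.1657, 0.0516]
ee_rot: [-1.877, -2.499, 0.029]
force: [-21.0, -6.5, 7.9]
width: 0.0123
grip_force: 79.8
```

Request:
apply_moves(grip=[0.0,0.0,0.0,0.0,0.0], dp=[[0,0,0],[0,0,0],[0,0,0],[0,0,0],[0,0,0]], spin=[0,0,0,0,0])

```text
time_s: 12.78
ee_pos: [0.5532, 0.1657, 0.0516]
ee_rot: [-1.877, -2.499, 0.029]
force: [-20.9, -7.3, 7.1]
width: 0.0128
grip_force: 79.8
```

The press is steady at 22 N along x′, with the foot still on the floor (z about 0.0515) and the grip at 80 N. Handing in.

```bash
python3 -c "
from station import *
print(hand_in())"
```

```text
the job is handed in; nothing more can be done
None
```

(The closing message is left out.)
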